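# Dispense one shim and nudge it onto the green square

### The arm

A 6-joint arm with a two-finger parallel gripper is mounted at the origin on a cart in front of the work surface, level with it; the furniture and walls round the work are solid. World frame = base frame: x ahead of the robot, y to its left, z up, the work surface at z = 0. Lengths are in m, angles in rad, forces in N, time in s.
With the tool pointing down it reaches from about 0.35 to 0.95 m from the base axis. Payload 17.4 kg.
Tool frame: the origin (TCP) lies midway between the tips of the shut fingers; the grasp point (between the pads) lies 19 mm behind it; z points along the fingers, y is the direction in which the jaws open and shut (so a half turn about z gives the same grasp; the last joint's range is limited). The gripper opens to 93 mm and grips with 3 to 60 N. Pads are 15 mm wide; open, the fingers measure 128 mm over their backs; the gripper's body (75 mm by 188 mm) begins 65 mm behind the grasp point.
Start: joints at [1.078, 0.116, 1.442, -0, 1.584, -0.038], TCP at [0.297, 0.606, 0.219] pointing down, gripper open.
Joint ranges: [-2.83, 2.83], [-0.83, 2.19], [0.07, 2.5], [-1.14, 4.28], [0.01, 3], [-2.97, 2.97]. Speed limits (rad/s): [1.89, 1.89, 2.22, 3.14, 3.14, 3.14].

### API

Orientations are given as a rotation vector (axis times angle).
In Python, from bench import move_ptp, move_straight, movej, gripper_open, grasp, wait, ik, state, read_camera, IKError, hand_in, boxes_of, outline_of gives the robot as it stands. The module is installed in compiled form; this text tells all that it offers. Calls block until the motion is done:
- move_ptp(position, orientation): joint-space move of the TCP to a pose.
- move_straight(position, frame=None, speed=0.15, contact_N=None): straight line of the TCP; frame=None keeps the orientation; speed is the mean speed in m/s. With contact_N (N) it stops when the force on the tool has changed by that much, and returns True; else False.
- movej(angles): joint-space move.
- gripper_open() and grasp(newtons=None): open the fingers fully, or close them until they stop; newtons is the grip in N (None keeps the last).
- wait(seconds).
- ik(position, orientation): joint angles nearest the present ones, or None.
- state(): the state.
- read_camera(name): name is "side" or "top" or "wrist"; returns a dict with "img" (384x512x3 uint8, red, green, blue), "vertical_fov" (degrees; the focal length in pixels is half the picture's height over the tangent of half this angle, whatever the lens; pixels are square), "cx", "cy" (the principal point, pixels), "R" (3x3) and "t" (3): a world point X has camera coordinates R X + t. Camera axes: x right, y down, z forward; pixel columns grow to the right and rows downward; lengths in m; the calibration is good to about 2 mm. A picture is of the moment at which its call begins. There is no depth.
A pose or a line that the arm cannot do raises IKError and nothing moves.
- hand_in(): hands the job in, once; it reports no verdict.
Trained networks look in a picture, given as the dict that the camera call returned (one of the last four; its "shot" number tells which), for a name from the list of things; names that differ only in an ending like _2 or _b are one class to them, and where a whole thing is asked for, a point or a joint stands for the part that bears it (a point fixed in the world has none). Each returns a list of dicts, best first, with "conf" (0 to 1); they miss things now and then, are a little off and sometimes report something else, mostly with a low value. They report only what shows in the picture. A call takes as long as a camera call. They do not tell look-alikes from the thing itself.
- boxes_of(picture, query): "xy" ([column, row] in pixels, amid what is visible of it).
- outline_of(picture, query): "mask" (384x512 bool, what is visible of it) and "xy" ([column, row] in pixels, amid what is visible of it).
The state is a dict: "t": time; "joint_positions": joint angles; "qvel": joint speeds; "effort": joint torques, N m; "tcp_pos": TCP position; "eef_rot": TCP orientation; "force": force on the tool from outside, world axes, zero at the start; "moment": the same for the moment, N m; "gripper_width": finger opening in m.
Only numpy, scipy, OpenCV 4.12 (cv2) and the standard library are available. Lean on these libraries where they do the work, as an engineer would, in place of code of your own. Each camera call takes 0.05 s, during which the arm holds its last target.

### The job

Press the dispenser's red plunger all the way down once and let it come back up, so that one orange shim is pushed out; then nudge that shim along the plate with the fingers until it lies in the middle of the green square. Only press and push: do not lift or pick up anything, leave the other shims in the magazine, and do not disturb the jar, tape measure or sanding block.

Things in the scene. Friction and masses are not known exactly. Their poses are not given: they have to be found in the camera images.
- dispenser: Shim dispenser fixed to the bench. Origin: on the bench top under the magazine's centre; x runs from outlet to plunger, y to the left of that, z up. Grey base plate: x -100..+115, y -120..+120 mm, top 6 mm above the bench; front lip 6 mm wide, 10 mm high, inner face at x = -94. Blue housing: x 26..107, y -28..28 mm, 54 mm high (steel bush round the plunger 59 mm).
- magazine_top (a point): Centre of the open top of the aluminium magazine, 44 mm above the bench at dispenser x = y = 0; 50 x 50 mm outside. It holds three stacked shims, the lowest on the plate.
- out_place (a point): Point on the plate's top (dispenser x = -54 mm, y = 0) where a full stroke leaves the centre of the lowest shim, pushed out in -x through the outlet under the magazine's front wall; it lies free there. The next shim drops when the plunger rises, so a second press would push out another.
- plunger (a joint): How far the plunger is pressed, m: 0 up (rest), 0.027 fully down at its hard stop. A spring returns it; about 3 N starts it, about 8 N holds it down, somewhat more while it moves.
- plunger_top (a point): Centre of the top of the plunger's round red cap (36 mm across), at dispenser x = +66 mm, y = 0; 102 mm above the bench when up, 75 mm when fully down. It is pressed straight down.
- shim_0: Orange plastic horseshoe shim, 40 x 40 x 10 mm, with an 8 mm slot open to its -x side, about 25 g; the lowest in the magazine, the one that the plunger pushes out. Origin: centre of its underside; z up, axes parallel to the dispenser's in the magazine.
- shim_1: The same, second from below; must stay in the magazine.
- shim_2: The same, third from below; must stay in the magazine.
- green_square: Green painted square, 62 x 62 mm, flat on the base plate, to one side of the outlet (left or right, it varies). Origin: its centre on the plate's top; sides parallel to the dispenser's axes; at dispenser x = -55 mm, y = 70 to 80 mm to either side.
- yellow_square: Yellow painted square, 62 x 62 mm, on the other side of the outlet; not the target.
- tape_measure: Pocket tape measure lying on the bench in front of the dispenser, to the right, 62 x 81 x 33 mm. Origin: centre of its underside. Must not be disturbed.
- jam_jar: Glass jar with a white lid at the dispenser's right, 64 mm across, 97 mm high. Origin: centre of its underside. Must not be disturbed.
- sanding_block: Brown cork sanding block on the bench behind the dispenser, 66 x 110 x 29 mm. Origin: centre of its underside. Must not be disturbed.
Mind the look-alikes: they are no part of the job. Leave any blue or white look-alike of the shim_2 alone.

How it is judged:
On the way, in this order (a step that is already met when the one before it is completed fails the run):
1. the plunger is pressed fully down (value of joint plunger above 0.024 m), for 0.05 s.
2. the plunger has come back up and one shim lies in front of the outlet (value of joint plunger below 0.004 m and x of shim_0 in the frame of dispenser below -0.044 m and contact force between the fingers and dispenser below 0.1 N), for 0.1 s.
At the end, for the whole second after the job is handed in: The dispensed shim lies flat and still on the plate, its centre within 15 mm of the green square's centre along each side of the square; the plunger is up; the other two shims are in the magazine, one step lower (x of shim_0 in the frame of green_square between -0.015 and 0.015 m and y of shim_0 in the frame of green_square between -0.015 and 0.015 m and height (world z) of shim_0 between 0.004 and 0.008 m and angle between shim_0's own z axis and vertical below 0.06 rad and linear speed of shim_0 below 0.01 m/s and value of joint plunger below 0.004 m and x of each of shim_1, shim_2 in the frame of dispenser above -0.008 m and horizontal distance between each of shim_1, shim_2 and dispenser below 0.012 m and height (world z) of shim_1 below 0.009 m and height (world z) of shim_2 below 0.019 m); the robot touches nothing.
It fails at once if the plunger was let up with the shim only part of the way out (not one full press) (value of joint plunger below 0.004 m and x of shim_0 in the frame of dispenser between -0.04 and -0.012 m and y of shim_0 in the frame of dispenser between -0.015 and 0.015 m).
It fails at once if a shim was lifted (dispensed shim over 8 mm off the plate, or another raised over 6 mm) (height (world z) of shim_0 above 0.014 m or height (world z) of shim_1 above 0.022 m or height (world z) of shim_2 above 0.032 m).
It fails at once if a second shim left the magazine (horizontal distance between any of shim_1, shim_2 and dispenser above 0.02 m).
It fails at once if the plunger was pressed again after the shim had been nudged aside (value of joint plunger above 0.008 m and (y of shim_0 in the frame of dispenser above 0.025 m or y of shim_0 in the frame of dispenser below -0.025 m)).
It fails at once if the jar, tape measure or sanding block was disturbed (moved over 15 mm) (distance of any of tape_measure, jam_jar, sanding_block from where it was at the start of the episode above 0.015 m).
It also fails if it takes over 51 s, if anything falls off the work surface, if the arm or the gripper's body presses on something with over 40 N, if the wrist force passes 120 N, or if a joint passes its speed limit or range.

## Working session

There is one attempt and no reset: what is moved stays moved. The work goes in short steps, each a Python script; the robot and the scene stay as the last script left them, time stands still between calls to the robot, and variables do not carry over. Pictures are saved under pics/ and viewed, and the job is handed in when it is done.

```bash
mkdir -p pics; ls
python3 - <<'E'
from bench import *
import cv2,pickle
s=state();print(s['t'],s['tcp_pos'],s['eef_rot'],s['gripper_width'])
for n in ['top','side']:
    p=read_camera(n);cv2.imwrite(f'pics/{n}0.png',p['img'][:,:,::-1]);pickle.dump(p,open(f'{n}0.pkl','wb'))
    print(n,p['vertical_fov'],p['cx'],p['cy'],p['R'],p['t'])
    for q in ['dispenser','plunger_top','magazine_top','green_square','yellow_square','shim_2','jam_jar','tape_measure','sanding_block']:
        print(q,[(d['conf'],d['xy']) for d in boxes_of(p,q)][:3])
print(state()['t'])
E
```

```text
pics
0.0 [0.29641947 0.6062116  0.21790572] [-7.08148162e-01 -3.06041278e+00  1.72418637e-03] 0.09331564327180114
top 55.37607224464153 252.9541414809595 190.66368902135756 [[-0.02612261 -0.99961979  0.00882522]
 [-0.99382212  0.02501649 -0.10812845]
 [ 0.10786656 -0.0115953  -0.99409776]] [-0.06397222  0.59977783  1.2095321 ]
dispenser [(0.72, [212.5, 184.5])]
plunger_top [(0.51, [210.7, 185.0])]
magazine_top [(0.58, [212.3, 184.9])]
green_square [(0.7, [185.4, 204.6])]
yellow_square [(0.62, [230.2, 212.3])]
shim_2 [(0.69, [150.2, 179.4]), (0.53, [269.6, 198.7]), (0.4, [282.7, 169.2])]
jam_jar [(0.78, [353.1, 182.7])]
tape_measure [(0.68, [295.3, 246.9])]
sanding_block [(0.81, [237.9, 136.3])]
side 42.62768129233661 265.24443198710327 186.64346611141482 [[ 0.94297619 -0.33272122 -0.00961728]
 [-0.16783053 -0.45030561 -0.87695939]
 [ 0.28745228  0.8285659  -0.48046825]] [-0.60552286  0.1324017   1.20971673]
dispenser [(0.84, [259.1, 185.7])]
plunger_top [(0.61, [265.6, 158.5])]
magazine_top [(0.66, [256.4, 185.9])]
green_square [(0.24, [201.0, 249.5])]
yellow_square [(0.83, [225.9, 201.9])]
shim_2 [(0.76, [259.1, 223.6]), (0.7, [306.7, 223.5]), (0.66, [245.2, 176.5])]
jam_jar [(0.9, [315.2, 261.6])]
tape_measure [(0.75, [203.9, 248.9])]
sanding_block [(0.71, [324.4, 188.0])]
1.0
```

Run:
```python
import cv2
for n,(x0,y0,x1,y1) in {'top':(130,100,390,290),'side':(150,110,380,290)}.items():
    i=cv2.imread(f'pics/{n}0.png')[y0:y1,x0:x1]
    cv2.imwrite(f'pics/{n}0c.png',cv2.resize(i,None,fx=3,fy=3,interpolation=cv2.INTER_CUBIC))
```

```text
(no output)
```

View pics/top0.png

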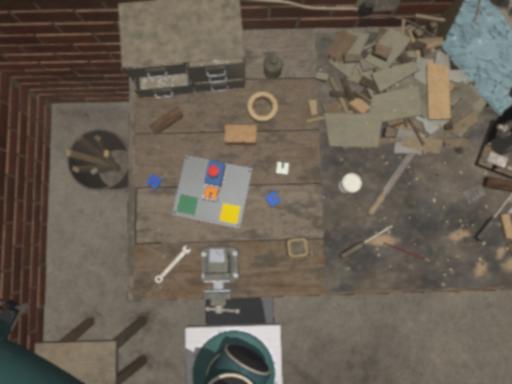

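View pics/side0.png

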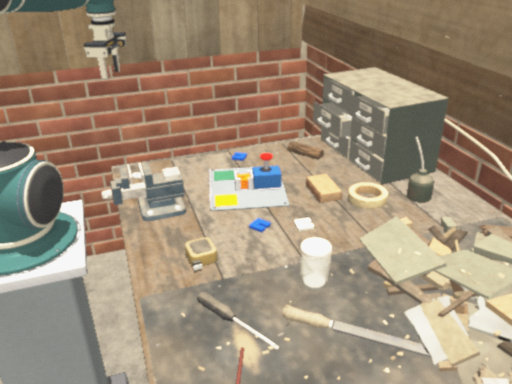

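```bash
sleep 0
```

```text
(no output)
```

View pics/top0c.png

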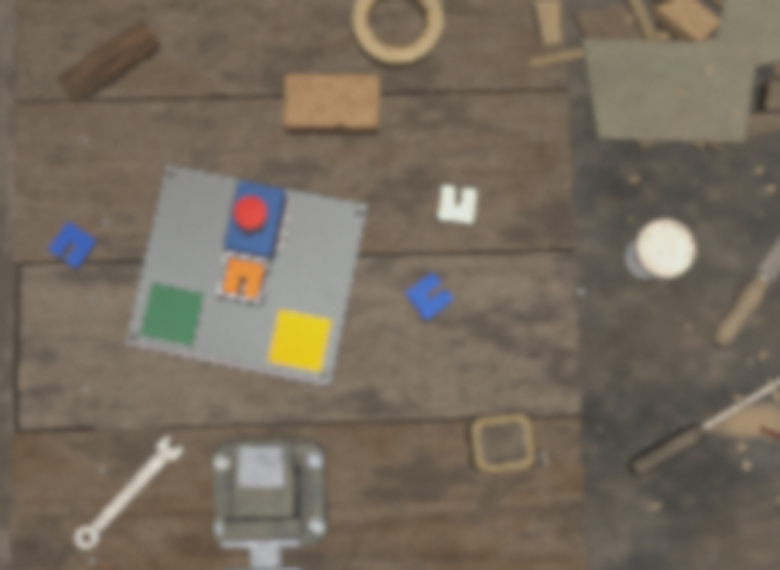

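View pics/side0c.png

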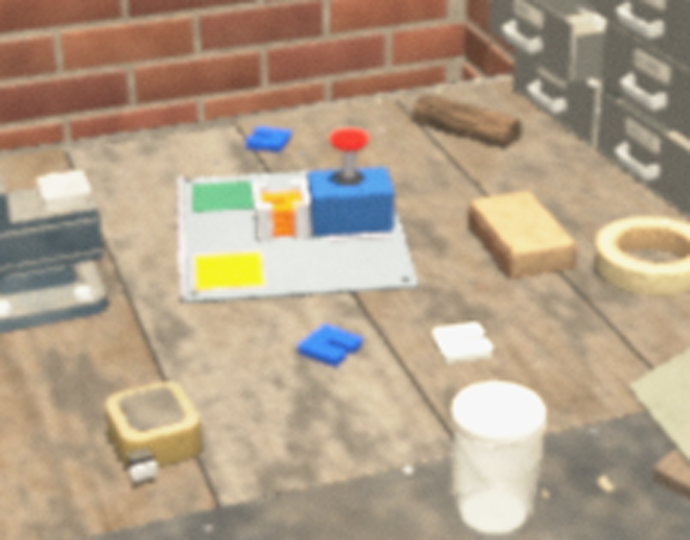

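```bash
cat > fit.py <<'E'
import pickle,cv2,numpy as np
from scipy.optimize import least_squares
def proj(p,X):
    f=192/np.tan(np.radians(p['vertical_fov']/2)); c=np.asarray(X)@np.array(p['R']).T+p['t']
    return f*c[:,:2]/c[:,2:]+[p['cx'],p['cy']]
def back(p,uv,z):
    f=192/np.tan(np.radians(p['vertical_fov']/2)); R=np.array(p['R'])
    d=R.T@np.array([(uv[0]-p['cx'])/f,(uv[1]-p['cy'])/f,1]); o=-R.T@np.array(p['t'])
    return o+d*(z-o[2])/d[2]
def cmask(img,col,roi):
    h=cv2.cvtColor(img,cv2.COLOR_RGB2HSV).astype(int);H,S,V=h[...,0],h[...,1],h[...,2]
    m={'green':(H>60)&(H<95)&(S>80),'yellow':(H>22)&(H<35)&(S>150),'red':((H<4)|(H>174))&(S>170),'orange':(H>6)&(H<19)&(S>150)&(V>140)}[col]
    k=np.zeros(m.shape,bool);x0,y0,x1,y1=roi;k[y0:y1,x0:x1]=1
    n,l,st,c=cv2.connectedComponentsWithStats((m&k).astype(np.uint8))
    i=1+np.argmax(st[1:,4]);return c[i],st[i]
def D(v,P):
    c,s=np.cos(v[2]),np.sin(v[2]);P=np.atleast_2d(P)
    return np.c_[v[0]+c*P[:,0]-s*P[:,1],v[1]+s*P[:,0]+c*P[:,1],P[:,2]]
E
cat > run.py <<'E'
from fit import *
t=pickle.load(open('top0.pkl','rb'));s=pickle.load(open('side0.pkl','rb'))
rt=(160,140,260,240);rs=(190,140,300,220)
o={}
for n,p,r in(('t',t,rt),('s',s,rs)):
    for c in('green','yellow','red'):
        o[n,c]=cmask(p['img'],c,r);print(n,c,o[n,c])
cor=np.array([(168,167),(367,205),(330,383),(128,345)])/3+[130,100]
cr=np.array([[.115,.12,.006],[.115,-.12,.006],[-.1,-.12,.01],[-.1,.12,.01]])
def pts(v):return {'green':[-.055,v[3],.006],'yellow':[-.055,-v[3],.006],'red':[.066,0,.102]}
def res(v,cams='ts'):
    r=[]
    for k,p in(('t',t),('s',s)):
        if k not in cams: continue
        off=v[4:6] if k=='t' else v[6:8]
        for c in('green','yellow','red'):
            q=D(v,pts(v)[c])
            q=proj(p,q)[0]+off
            if c=='yellow' or c=='green' or c=='red': r.append(q-o[k,c][0])
    if 't' in cams:r+=list(.4*(proj(t,D(v,cr))+v[4:6]-cor))
    return np.r_[np.ravel(r),v[4:8]*.5]
g=back(t,o['t','red'][0],.1);gg=back(t,o['t','green'][0],.006);print(g,gg,back(t,o['t','yellow'][0],.006),back(s,o['s','red'][0],.102),back(s,o['s','green'][0],.006))
v0=[g[0]-.06,g[1],0,.075,0,0,0,0]
for c in('ts','t','s'):
    f=least_squares(res,v0,args=(c,),loss='soft_l1');print(c,np.round(f.x,4),f.cost);print(np.round(res(f.x,c),2))
    if c=='ts':np.save('v.npy',f.x)
E
python3 run.py
```

```text
t green (array([187.        , 204.42358079]), array([179, 196,  17,  18, 229], dtype=int32))
t yellow (array([229.46209386, 213.14079422]), array([220, 204,  20,  19, 277], dtype=int32))
t red (array([212.66666667, 170.33333333]), array([210, 167,   6,   8,  36], dtype=int32))
s green (array([223.64335664, 175.15384615]), array([215, 171,  19,   9, 143], dtype=int32))
s yellow (array([225.86206897, 199.84236453]), array([216, 195,  21,  11, 203], dtype=int32))
s red (array([265.94736842, 156.31578947]), array([261, 154,  11,   6,  57], dtype=int32))
[0.65989069 0.04969811 0.1       ] [0.55884622 0.14904348 0.006     ] [0.52504147 0.00327525 0.006     ] [0.65902219 0.03896267 0.102     ] [0.56146104 0.15048948 0.006     ]
ts [ 0.597   0.0637 -0.2269  0.0748  0.0551  0.4815  0.3246  0.1324] 1.434639777737288
[ 0.09  0.07  0.06  0.02  0.25 -0.07  0.08  0.42 -0.09  0.42 -0.07 -1.39
 -0.37 -0.49 -0.03 -0.12 -0.12  0.4  -0.62 -0.15  0.03  0.24  0.16  0.07]
t [ 0.5954  0.0637 -0.2233  0.0748  0.0497  0.0368  0.      0.    ] 0.48383740769949934
[ 0.1   0.18  0.14 -0.02  0.17 -0.04 -0.43 -0.45 -0.07 -0.17 -0.07  0.37
 -0.6  -0.09  0.02  0.02  0.    0.  ]
s [ 0.5985  0.064  -0.2354  0.0747  0.      0.     -0.0972  0.2993] 0.8366152742397741
[ 0.31  0.4  -0.26  0.36 -0.01 -1.26  0.    0.   -0.05  0.15]
```

```bash
cat > h.py <<'E'
from fit import *
from bench import *
v=np.load('v.npy');yaw=v[2]
def W(x,y,z): return D(v,[x,y,z])[0]
def rv(dpsi=0):
    ph=(yaw+dpsi+np.pi/2)/2; return np.array([np.cos(ph),np.sin(ph),0])*np.pi
def shot(n,name):
    p=read_camera(n);cv2.imwrite(f'pics/{name}.png',p['img'][:,:,::-1]);pickle.dump(p,open(name+'.pkl','wb'));return p
E
python3 - <<'E'
from h import *
t=pickle.load(open('top0.pkl','rb'));s=pickle.load(open('side0.pkl','rb'))
for z in(0,.05,.1,.15): print(z,back(t,(217,255),z),back(s,(171,172),z),'vise back edge',back(t,(220,247),z))
for n in range(3):
    a=[W(.066,0,.2),W(-.058,-.06,.12),W(-.058,.05,.01)][n]; print(a,rv(),ik(a,rv()))
for n,(a,b) in {'jar':((350,183)),}.items() if 0 else []: pass
E
```

```text
0 [0.38351866 0.04889122 0.        ] [0.41640386 0.23981113 0.        ] vise back edge [0.41029086 0.03820738 0.        ]
0.05 [0.38669005 0.04440244 0.05      ] [0.40404518 0.13974212 0.05      ] vise back edge [0.41240641 0.03413995 0.05      ]
0.1 [0.38986145 0.03991366 0.1       ] [0.39168649 0.03967311 0.1       ] vise back edge [0.41452197 0.03007251 0.1       ]
0.15 [0.39303285 0.03542487 0.15      ] [ 0.37932781 -0.0603959   0.15      ] vise back edge [0.41663752 0.02600508 0.15      ]
[0.66134244 0.04884576 0.2       ] [2.4586407  1.95568155 0.        ] [ 3.52619629e-02  9.57774215e-02  1.49347875e+00 -4.44089210e-16
  1.55233648e+00  2.62159535e-01]
[0.52702334 0.01827813 0.12      ] [2.4586407  1.95568155 0.        ] [-1.37068144e-02 -1.65494342e-01  1.87877955e+00 -4.44089210e-16
  1.42830744e+00  2.13190758e-01]
[0.55176847 0.12545872 0.01      ] [2.4586407  1.95568155 0.        ] [ 1.78494413e-01  1.80081270e-02  1.89506012e+00 -4.44089210e-16
  1.22852441e+00  4.05391985e-01]
```

```bash
python3 - <<'E'
from h import *
grasp(5)
move_ptp(W(.066,0,.16),rv())
print(state()['t'],state()['tcp_pos'],state()['gripper_width'])
p=shot('side','side1');shot('top','top1');shot('wrist','wrist1')
E
python3 - <<'E'
import cv2,numpy as np
a=cv2.imread('pics/side1.png')[100:240,180:340];b=cv2.imread('pics/wrist1.png')
cv2.imwrite('pics/s1c.png',cv2.resize(a,None,fx=4,fy=4))
E
```

```text
4.8333 [0.66131642 0.04967709 0.16010367] 0.0003252905126702417
```

View pics/s1c.png

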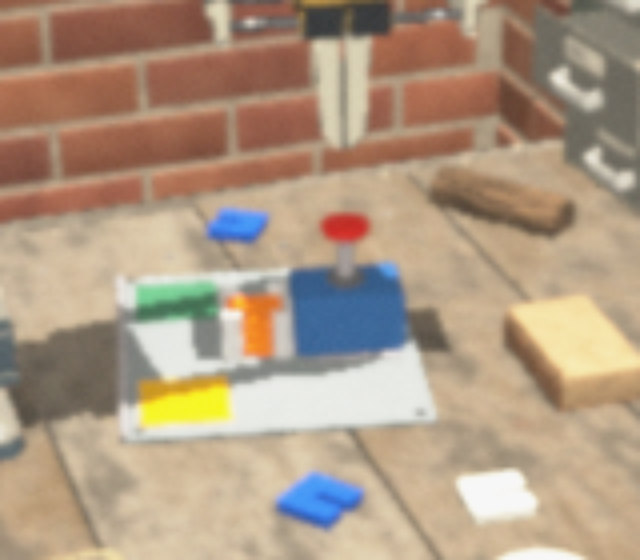

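View pics/wrist1.png

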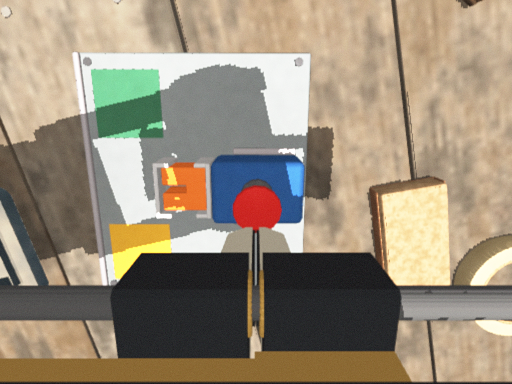

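Run:
```python
from h import *
p=pickle.load(open('wrist1.pkl','rb'))
print(-np.array(p['R']).T@p['t'])
def inD(X): 
    c,s=np.cos(yaw),np.sin(yaw);d=X[:2]-v[:2];return np.round([c*d[0]+s*d[1],-s*d[0]+c*d[1]],4)
for n,uv,z in[('cap',(256,208),.102),('magc',(184,189),.044),('cornBL',(77,54),.006),('cornBR',(310,54),.006),('green',(126.5,103.5),.006),('yel tl',(109,225),.006)]:
    print(n,inD(back(p,uv,z)))
```

```text
[0.6768326  0.11999628 0.32605806]
cap [0.0657 0.0037]
magc [0.0023 0.0033]
cornBL [-0.096   0.1194]
cornBR [0.1145 0.1197]
green [-0.0556  0.0763]
yel tl [-0.0856 -0.0444]
```

```bash
python3 - <<'E'
from h import *
c=W(.066,0.001,0)[:2]
print(move_straight([*c,.106],speed=.1))
hit=move_straight([*c,.0735],speed=.03,contact_N=25)
s=state();print(hit,s['tcp_pos'],s['force'])
wait(.3);s=state();print(s['tcp_pos'],s['force'],s['t'])
shot('side','side2')
if s['tcp_pos'][2]<.0765:
    move_straight([*c,.16],speed=.1); wait(.2); shot('side','side3');shot('wrist','wrist3')
print(state()['t'],state()['force'])
E
python3 - <<'E'
import cv2,numpy as np
r=[cv2.resize(cv2.imread(f'pics/side{k}.png')[120:220,190:310],None,fx=3.2,fy=3.2) for k in(2,3)]
cv2.imwrite('pics/s23.png',np.hstack(r))
E
```

```text
False
False [0.66197559 0.04982038 0.07472385] [-3.29488837 -0.05563627 11.23065602]
[0.66198897 0.04982916 0.07472063] [-3.60711556 -0.575037   11.52599985] 7.2083
8.575 [-0.79164212  0.11147506  0.01579478]
```

View pics/s23.png

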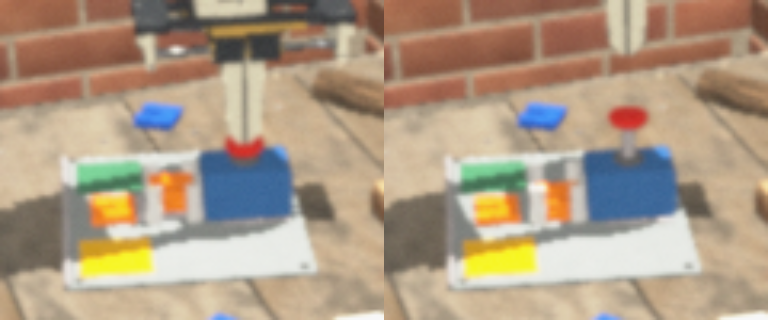

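View pics/wrist3.png

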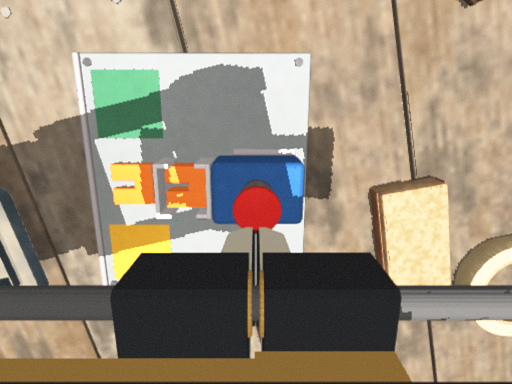

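```bash
python3 - <<'E'
from h import *
p=pickle.load(open('wrist3.pkl','rb'))
X=back(p,(132,184),.016);c,s=np.cos(yaw),np.sin(yaw);d=X[:2]-v[:2];print('shim',c*d[0]+s*d[1],-s*d[0]+c*d[1])
move_straight(W(-.057,-.045,.16),frame=rv(),speed=.15)
print(move_straight(W(-.057,-.045,.05),speed=.1,contact_N=8))
print(move_straight(W(-.057,-.045,.009),speed=.05,contact_N=5))
s=state();print(s['tcp_pos'],W(-.057,-.045,.009),s['force'],s['t'])
shot('wrist','wrist4');shot('side','side4')
E
python3 -c "
import cv2
cv2.imwrite('pics/s4c.png',cv2.resize(cv2.imread('pics/side4.png')[90:240,150:310],None,fx=4,fy=4))"
```

```text
shim -0.05379078158369935 0.001720015094985294
False
False
[0.53157178 0.03265475 0.00931079] [0.53137205 0.03266871 0.009     ] [ 0.63711591  0.20885098 -0.27217238] 11.8167
```

View pics/s4c.png

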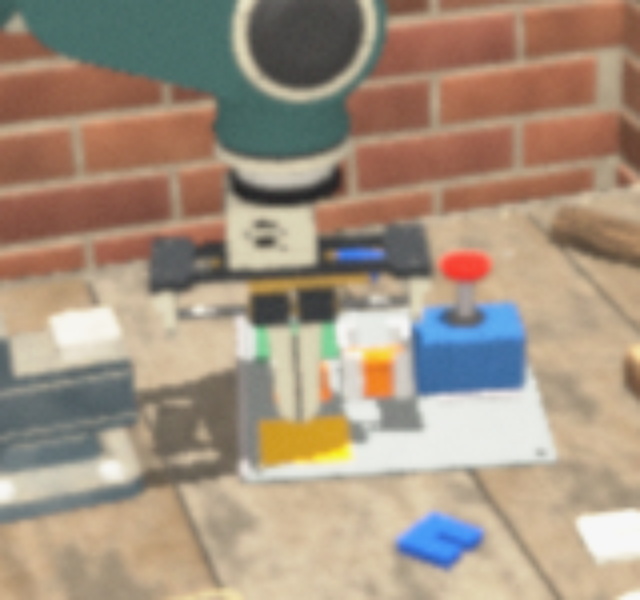

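View pics/wrist4.png

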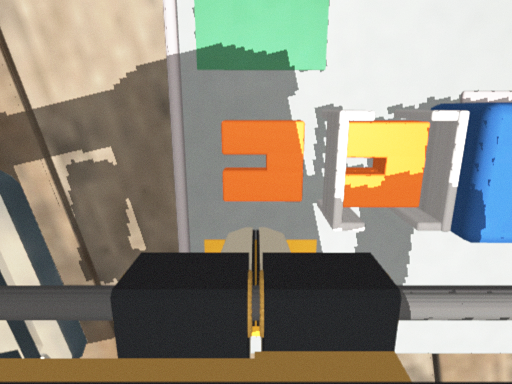

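Run:
```python
from h import *
move_straight(W(-.0545,-.035,.009),speed=.05)
print(move_straight(W(-.0545,.036,.009),speed=.04,contact_N=15))
s=state();print(s['tcp_pos'],s['force'],s['t'])
wait(.2);shot('wrist','wrist5');shot('top','top5')
```

```text
False
[0.5520237  0.11089369 0.00898033] [-0.36574027  0.1167141   0.3434513 ] 14.2
```

View pics/wrist5.png

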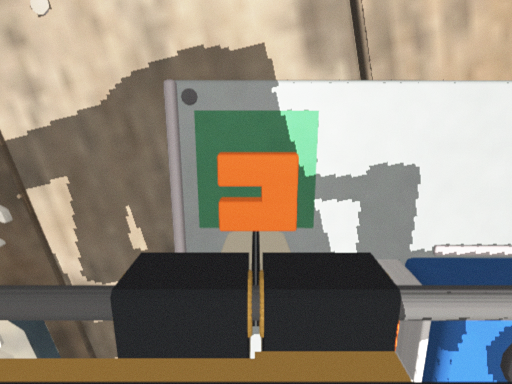

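```bash
python3 - <<'E'
from h import *
p=pickle.load(open('wrist5.pkl','rb'))
c,s=np.cos(yaw),np.sin(yaw)
def inD(X): d=X[:2]-v[:2];return np.array([c*d[0]+s*d[1],-s*d[0]+c*d[1]])
a=inD(back(p,(258,192),.016));g=inD(back(p,(257,169.5),.006));print(a,g,g-a)
dy=(g-a)[1]
print(move_straight(W(-.0545,.036+dy,.009),speed=.03,contact_N=15));wait(.2)
shot('wrist','wrist6')
move_straight(W(-.0545,.036+dy-.03,.009),speed=.08)
move_straight(W(-.0545,.036+dy-.03,.15),speed=.15);
move_straight(W(-.0545,-.02,.2),speed=.15);wait(.3)
shot('wrist','wrist7');shot('top','top7');shot('side','side7');print(state()['t'],state()['force'])
E
python3 -c "
import cv2
cv2.imwrite('pics/t7c.png',cv2.resize(cv2.imread('pics/side7.png')[120:240,180:340],None,fx=4,fy=4))"
```

```text
[-0.05374132  0.06732508] [-0.05420304  0.07685846] [-0.00046172  0.00953338]
False
17.8417 [0.29952089 0.8049453  0.49486639]
```

View pics/wrist7.png

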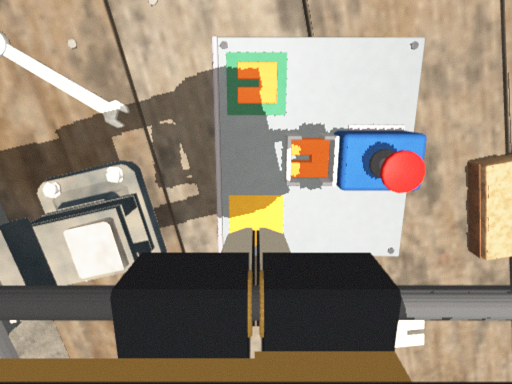

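View pics/t7c.png

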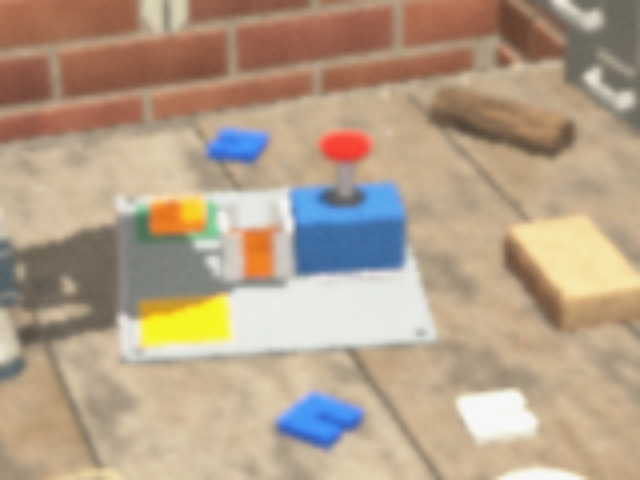

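The wrist picture shows the shim's centre at about (256.5, 82.5) and the green square's at (257, 83). It lies flat, the plunger is up, and the remaining shims sit lower in the magazine.

Run:
```python
from bench import *
hand_in();print(state()['t'])
```

```text
the job is handed in; nothing more can be done
the job is handed in; nothing more can be done
```

The job is done and handed in. I pressed the plunger once with the shut fingers, and one orange shim came out. I then pushed it sideways with the shut fingers onto the green square, in two short pushes with a look in between.

- **Press:** the fingers stopped at 74.7 mm height, which matches the 75 mm hard stop. The pictures showed the cap back up and the shim out at about x = -54 mm.
- **Shim:** in the last wrist picture its centre is within about 1 pixel (roughly 1 mm) of the green square's centre, well inside the 15 mm allowed. It looks flat.
- **Rest of the scene:** the plunger is up and the magazine's stack has dropped. I did not reach near the jar, tape measure, sanding block or look-alike shims. The robot was clear of everything, at about 18 s on the clock.
- **Disagreement:** the cameras differed by 2–4 mm on the dispenser's position. I therefore judged the final placing by comparing the shim with the square in the same picture. No check failed.

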